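Egg basket: shut the lid, extend the handle to its second stop, hang it in the pot

ROBOT

A 6-joint arm with a two-finger parallel gripper is mounted at the origin on a cart in front of the work surface, level with it; the furniture and walls round the work are solid. World frame = base frame: x ahead of the robot, y to its left, z up, the work surface at z = 0. Lengths are in mm, angles in rad, forces in N, time in s.
With the tool pointing down it reaches from about 250 to 850 mm from the base axis. Payload 12.5 kg.
Tool frame: the origin (TCP) lies midway between the tips of the shut fingers; the grasp point (between the pads) lies 19 mm behind it (arm.pinch_z is the distance from the TCP to the grasp point, in mm); z points along the fingers, y is the line along which they close (so a half turn about z gives the same grasp; the last joint's range is limited). The gripper opens to 93 mm and grips with 3 to 60 N. Pads are 15 mm wide; open, the fingers measure 128 mm over their backs; the gripper's body (75 mm by 188 mm) begins 65 mm behind the grasp point.
Start: joints at [-0.085, 0.351, 1.652, -0, 1.139, -0.085], TCP at [549.986, 0.027, 194.533] pointing down, gripper open.
Joint ranges: [-2.75, 2.75], [-0.79, 2.1], [0.01, 2.65], [-1.57, 4.71], [0.07, 3.14], [-2.87, 2.87]. Speed limits (rad/s): [2.22, 2.22, 2.79, 3.14, 3.14, 3.14].

INTERFACE

Orientations are given as [roll, pitch, yaw] about the fixed x, y, z axes, in that order (R = Rz(yaw) Ry(pitch) Rx(roll)).
In Python, from rig import arm gives the robot as it stands. The module is installed in compiled form; this text tells all that it offers.
- The arm moves only by the tool jog_arm, never from a script. Its argument "motion" is a list of rows, each a list of 3 entries, a list of its own where there are three numbers: the opening, from -1 (shut) to 1 (fully open), then the shift along the tool's x, y, z in mm, then the turn about the tool's z in rad. A call has 1 to 12 rows; each row shifts and turns the commanded pose from where the row before left it, along the tool's axes as they then stand; what a row does not reach is not made up. A row lasts 1/10 s, in which the tool goes at most 50 mm and 8.59 degrees, less where a joint would pass 70% of its speed; a pose out of reach is approached as far as the arm can. A call is refused whole if a number of a shift passes 50 or a number of a turn 0.15, either way. A call with a gripper value outside its range is refused whole. The fingers move at their own pace and stop on an object; "grip_force" is the grip in N (left out, the last holds). Time passes only in rows, so rows that do not move let the fingers close. It gives the time, the measured TCP pose, the force, the opening and the grip force at its end, in the units of the state.
- arm.observe(): the state, without advancing time (a new reading comes with each control period).
- arm.read_camera(name): name is "scene" or "side" or "wrist"; returns a dict with "img" (384x512x3 uint8, red, green, blue), "fx", "fy", "cx", "cy" (pixels), "position" and "rotation" of the camera in the world; the wrist camera has in their place "T_tool_cam" (4x4, takes a point from camera to tool coordinates, whose origin is the TCP and whose axes are the flange's). Camera axes: x right, y down, z forward; pixel columns grow to the right and rows downward; lengths in mm; the calibration is good to about 2 mm. A picture is of the moment at which its call begins: read the wrist's pose just before it. There is no depth.
- arm.job_done(): hands the job in; it is judged then, once.
The state is a dict: "clock": time; "qpos": joint angles; "joint_velocities": joint speeds; "joint_torque": joint torques, N m; "tcp_pos": TCP position; "tcp_rot": TCP orientation; "ft_force": force on the tool from outside, world axes, zero at the start; "wrist_torque": the same for the moment, N m; "opening": opening from 0.0 (shut) to 1.0 (fully open); "grip_force": force on a finger pad.
Only numpy, scipy, OpenCV 4.12 (cv2) and the standard library are available. Lean on these libraries where they do the work, as an engineer would, in place of code of your own. Each camera call takes 0.05 s, during which the arm holds its last target. There are 200 camera calls.

TASK

The egg basket is loaded: press its open lid half right down until it clicks shut, then squeeze the button in the basket's grip and pull the telescopic handle straight up past its first stop to its second, fully out, so the hand stays clear of the steam. Lift the basket by the extended grip, lower it into the middle of the pot with the eggs below the rim, and finish still holding it there, hanging upright and still, a centimetre or two clear of the pot's bottom and clear of its sides. Keep the eggs in the basket, do not shove the pot, and leave the salt shaker and the timer where they are.

Things in the scene. Friction and masses are not known exactly. Their poses are not given: they have to be found in the camera images.
- egg_basket: Loose round wire basket, 144 mm across, wall 70 mm high, telescopic handle in its centre, wire lid in two D-shaped halves 72 mm above its underside. Origin: centre of the underside; z up along the handle. The lid half on its +x side is shut and fixed, that on its -x side is hinged; +y is the side of the grip with the button. About 0.8 kg with its four eggs
- lid (a joint): Angle (rad) of the hinged lid half: 0 = shut flat, 1.95 = fully open, leaning outwards. The stiff hinge lets it stay where it is left. In the last 8 mm a spring catch at the central tube clicks over its free edge: press down 5 to 10 N on the lid half, 30 to 34 mm from the basket's axis (more force is needed farther out)
- lid_hinge (a point): Middle of the hinge of the moving lid half: on the basket's rim, 60 mm from the basket's axis towards its -x, 72 mm above its underside; the hinge line runs along the basket's y
- lid_edge (a point): Middle of the free edge of the hinged lid half, 46 mm from the hinge line; shut, it lies 14 mm from the basket's axis. The half is a flat wire grid 3 mm thick, 72 to 138 mm wide along the hinge line, and opens upwards and outwards, away from the handle
- handle (a joint): How far the telescopic handle is out, in m: 0 = retracted, 0.040 = first stop, 0.080 = second stop, end of travel. A sprung pin locks it at each (1 mm of play) while the button is out: pulled then, the whole basket comes up. With the button held in, it slides past the first stop with a pull of 2 to 3 N
- grip (a point): Centre of the grip at the top of the handle: a black rounded block 28 mm (basket x) by 34 mm (basket y) by 28 mm high; retracted its centre is 117 mm above the basket's underside, extended 197 mm. The inner tube under it is 12 mm thick, the outer tube 17 mm, its collar ending 100 mm above the underside
- button (a joint): Travel of the button in m: 0 = out, 0.006 = fully pressed, flush with the grip. Needs 3 N to start and 8 N at the bottom; released it springs out. A firm pinch of 30 N or more across the grip along the basket's y presses it and holds the grip at the same time
- button_face (a point): Centre of the face of the button, an 18 by 18 mm grey pad that stands 6 mm out of the +y side of the grip (so the grip measures 40 mm there before it is squeezed)
- pot: Loose empty steel pot, 190 mm across outside, 184 mm inside, rim 100 mm above the worktop (wire lip to 102 mm), inner bottom 6 mm above it; two loop handles at its +x and -x sides reach to 128 mm from the axis, 74 to 83 mm up. Origin: centre of the underside, z up. 1.5 kg
- egg_1: Egg, 42 mm thick, 55 mm tall, standing point up in a wire ring of the basket at (+29, +29) mm of the basket's axes; origin at its lower end; its top lies about 65 mm above the basket's underside
- egg_2: The same, at (+29, -29) mm
- egg_3: The same, at (-29, +29) mm, under the moving lid half
- egg_4: The same, at (-29, -29) mm, under the moving lid half
- salt_shaker: Bystander: small clear salt shaker, 44 mm across, 90 mm tall; origin at the centre of its underside
- kitchen_timer: Bystander: round wind-up kitchen timer, 62 mm across, 44 mm tall; origin at the centre of its underside
Mind the look-alikes: they are no part of the job. Leave any pink look-alike of the egg_4 alone.

How it is judged (in metres and radians):
On the way, in this order (a step that is already met when the one before it is completed fails the run):
1. the lid half is clicked shut, the handle still retracted (value of joint lid below 0.06 rad and value of joint handle below 0.01 m), for 0.2 s.
2. the handle is pulled out to its second stop (value of joint handle above 0.075 m), for 0.2 s.
At the end, for the whole second after the job is handed in: Lid shut (< 0.06 rad), handle > 75 mm out, fingers holding the basket (> 3 N), which hangs still and upright (< 7 deg) within 18 mm of the pot's axis, underside 2 to 28 mm above the pot's inner bottom, not touching the pot; all four eggs in it, pot standing (value of joint lid below 0.06 rad and value of joint handle above 0.075 m and horizontal distance between egg_basket and pot below 0.018 m and z of egg_basket in the frame of pot between 0.008 and 0.034 m and angle between egg_basket's own z axis and vertical below 0.12 rad and contact force between egg_basket and pot below 0.2 N and contact force between the fingers and egg_basket above 3 N and linear speed of egg_basket below 0.02 m/s and angle between pot's own z axis and vertical below 0.05 rad and horizontal distance between each of egg_1, egg_2, egg_3, egg_4 and egg_basket below 0.06 m and z of egg_1 in the frame of egg_basket between 0 and 0.05 m and z of egg_2 in the frame of egg_basket between 0 and 0.05 m and z of egg_3 in the frame of egg_basket between 0 and 0.05 m and z of egg_4 in the frame of egg_basket between 0 and 0.05 m); the arm keeps its last pose, push and grip.
It fails at once if an egg leaves the basket (distance between any of egg_1, egg_2, egg_3, egg_4 and egg_basket above 0.09 m).
It fails at once if the pot is shoved more than 40 mm (distance of pot from where it was at the start of the episode above 0.04 m).
It fails at once if the salt shaker or the timer is moved more than 30 mm (distance of any of salt_shaker, kitchen_timer from where it was at the start of the episode above 0.03 m).
It also fails if it takes over 61 s, if anything falls off the work surface, if the arm or the gripper's body presses on something with over 40 N, if the wrist force passes 120 N, or if a joint passes its speed limit or range.

## Working session

There is one attempt and no reset: what is moved stays moved. The work goes in short steps, Python scripts to look and compute and a tool call to move; the robot and the scene stay as the last step left them, time stands still between calls to the robot, and variables do not carry over. Pictures are saved under pics/ and viewed, at most 10 in all, crops included, and the job is handed in when it is done.

Besides the shell and the picture viewer there is one more tool, called after "Request:" by a JSON object that holds its "name" and its "arguments". jog_arm: Moves the arm, as the interface text tells. Its arguments: {"type":"object","properties":{"motion":{"type":"array"},"grip_force":{"type":"number"}},"required":["motion"]}

```bash
mkdir -p pics; cat > h.py <<'E'
import numpy as np, cv2
from rig import arm
from scipy.spatial.transform import Rotation as R
def snap(n,f):
    c=arm.read_camera(n); cv2.imwrite('pics/'+f,cv2.cvtColor(c['img'],cv2.COLOR_RGB2BGR)); return c
def ray(c,u,v):
    d=np.array([(u-c['cx'])/c['fx'],(v-c['cy'])/c['fy'],1.]); return np.array(c['position']),np.array(c['rotation'])@d
def onz(c,u,v,z):
    p,d=ray(c,u,v); return p+d*(z-p[2])/d[2]
def tri(c1,a,c2,b):
    p,d=ray(c1,*a);q,e=ray(c2,*b); d/=np.linalg.norm(d);e/=np.linalg.norm(e)
    s=np.linalg.lstsq(np.c_[d,-e],q-p,rcond=None)[0]; x=p+d*s[0];y=q+e*s[1]; return (x+y)/2,np.linalg.norm(x-y)
def proj(c,X):
    k=np.array(c['rotation']).T@(np.array(X)-np.array(c['position'])); return c['fx']*k[0]/k[2]+c['cx'],c['fy']*k[1]/k[2]+c['cy']
E
python3 - <<'E'
from h import *
import pickle
d={}
for n in('scene','side'):
    d[n]=c=snap(n,n+'0.png'); print(n,c['fx'],c['cx'],c['cy'],c['position'],np.array(c['rotation']).round(3).tolist())
pickle.dump(d,open('c.pkl','wb'))
a=[cv2.resize(cv2.imread(f'pics/{n}0.png'),(800,600)) for n in d]
for n,i in zip(d,a): cv2.imwrite(f'pics/{n}0b.png',i)
print(arm.observe()); print(arm.pinch_z)
E
```

```text
scene 411.9872992254902 252.31062030300433 191.89657248312406 [-145.16058362 -726.77751266  595.44836659] [-2.133, -0.022, -1.031]
side 383.6465309509841 255.77255342915882 186.59663348836813 [541.46913778 422.66233344 518.13786751] [-2.063, 0.025, -3.127]
{'clock': 0.1, 'qpos': array([-8.45999031e-02,  3.51176739e-01,  1.65232314e+00,  4.99801731e-06,
        1.13913083e+00, -8.45886465e-02]), 'joint_velocities': array([-0.00037579, -0.00185183, -0.00113728,  0.00171985, -0.00147542,
        0.00055078]), 'joint_torque': array([ 6.21537929e-04, -4.98029208e+01, -2.85706007e+01,  6.99262437e-02,
        2.38850416e-02, -7.56712393e-05]), 'tcp_pos': array([5.49673741e+02, 5.46704949e-02, 1.94072406e+02]), 'tcp_rot': array([-3.14055869e+00, -9.22243486e-05,  1.57078293e+00]), 'ft_force': array([-0.01770716, -0.08653473,  0.38664898]), 'wrist_torque': array([ 0.00855104,  0.00343261, -0.02614621]), 'grip_force': 0.0, 'opening': 0.9977721138312904}
18.8
```

View pics/scene0b.png

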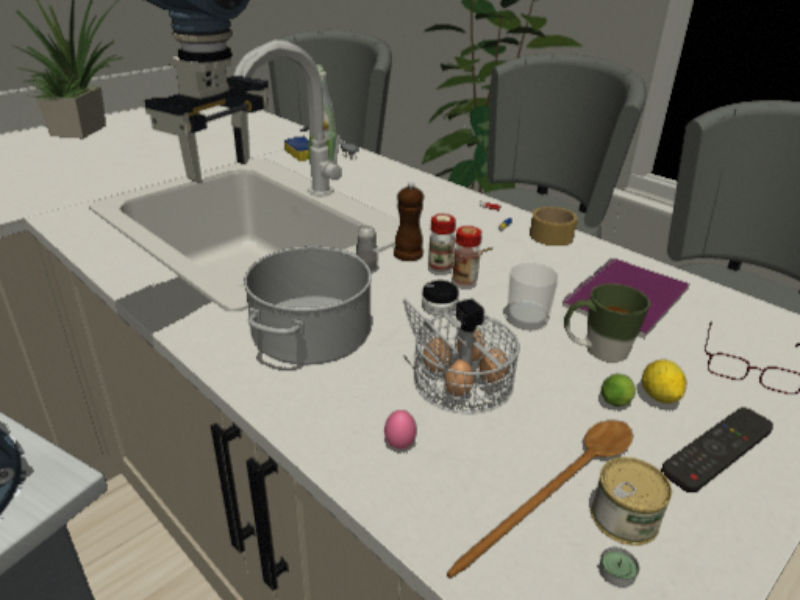

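View pics/side0b.png

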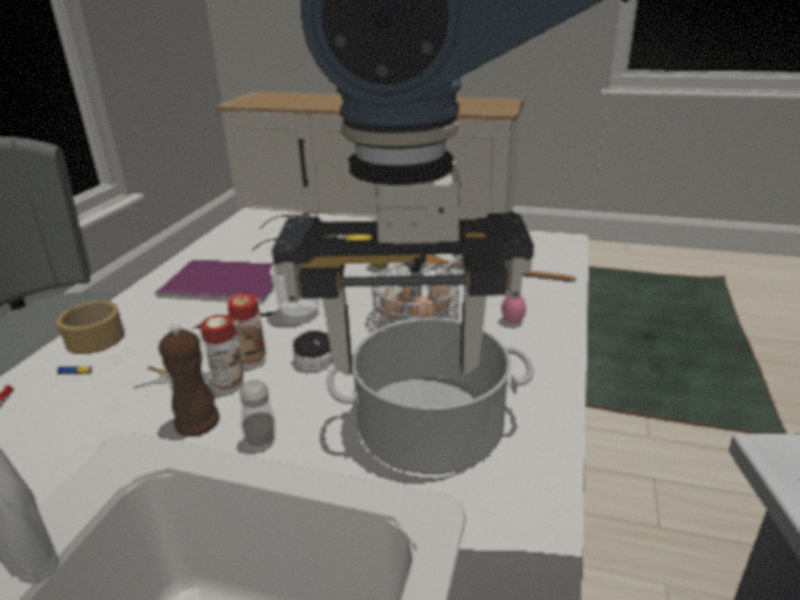

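The scene view shows the pot with its rim centre near (308,280), the basket grip at (469,314), the open lid edge at about (408,305)–(440,345), and the pink egg at (400,430). The side view shows the pot rim at (431,365), with the basket behind it and partly hidden by the gripper.

```bash
python3 - <<'E'
from h import *
import pickle
d=pickle.load(open('c.pkl','rb'));s=d['scene'];e=d['side'];k=.64
for n,c,u,v,z in [('pot rimL',s,246,283,100),('pot rimR',s,371,289,100),('rim near',s,310,322,100),('rim far',s,305,249,100),('pot side L',e,355,366,100),('R',e,508,366,100),('near',e,430,415,100),('far',e,431,321,100),('grip',s,469,314,117),('shaker',s,367,265,0),('timer',s,440,310,0),('rimbL',s,416,348,70),('rimbR',s,518,348,70),('rim near',s,467,377,70),('rim far',s,467,318,70),('pink',s,400,440,10),('timer top e',e,314,343,44)]:
    print(n,onz(c,u*k,v*k,z).round(0))
E
for n in scene; do python3 -c "
import cv2
i=cv2.imread('pics/scene0.png')[180:270,235:345];cv2.imwrite('pics/crop.png',cv2.resize(i,None,fx=7,fy=6.6,interpolation=cv2.INTER_CUBIC))"; done
```

```text
Traceback (most recent call last):
  File "h.py", line 9, in onz
    p,d=ray(c,u,v); return p+d*(z-p[2])/d[2]
                                        ~^^^
IndexError: invalid index to scalar variable.
```

View pics/crop.png

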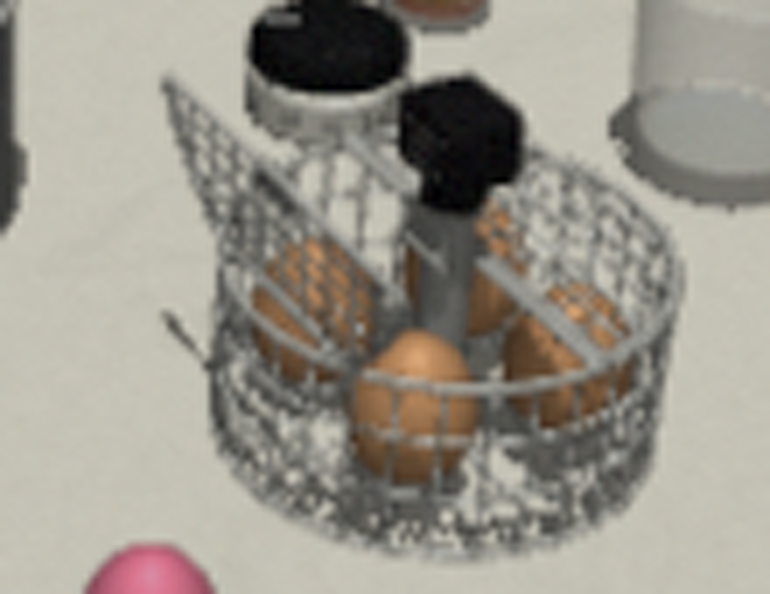

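The crop shows the grip centred at (462,140), the open lid's free edge running (165,80)–(400,300), and the fixed half's straight edge running (485,260)–(600,360). No button shows on the near faces.

```bash
sed -i "s/np.array(c\['rotation'\])/rot(c)/g" h.py; cat >> h.py <<'E'
def rot(c): 
    return R.from_euler('xyz',np.array(c['rotation']).ravel()).as_matrix()
E
python3 - <<'E'
from h import *
import pickle
d=pickle.load(open('c.pkl','rb'));s=d['scene'];e=d['side'];k=.64
for n,c,u,v,z in [('pot rimL',s,246,283,100),('pot rimR',s,371,289,100),('rim near',s,310,322,100),('rim far',s,305,249,100),('pot side L',e,355,366,100),('R',e,508,366,100),('near',e,430,415,100),('far',e,431,321,100),('grip',s,469,314,117),('shaker',s,367,265,0),('timer',s,440,310,0),('rimbL',s,416,348,70),('rimbR',s,518,348,70),('pink',s,400,440,10),('timer top e',e,314,343,44)]:
    print(n,onz(c,u*k,v*k,z).round(0))
C=lambda u,v:(235+u/7,180+v/6.6)
for n,u,v,z in [('gripc',462,140,117),('fix edge far',485,260,72),('fix edge near',600,360,72),('rimL',213,300,70),('rimR',683,290,70),('near',470,390,70),('hinge?near',345,355,72),('hinge?far',265,280,72),('handle base',440,330,72)]: print(n,onz(s,*C(u,v),z).round(0))
E
```

```text
pot rimL [ 455. -122.  100.]
pot rimR [ 542. -287.  100.]
rim near [ 424. -264.  100.]
rim far [ 590. -128.  100.]
pot side L [ 615. -169.  100.]
R [ 432. -166.  100.]
near [527. -78. 100.]
far [ 520. -272.  100.]
grip [ 536. -449.  117.]
shaker [ 750. -145.    0.]
timer [ 687. -334.    0.]
rimbL [ 486. -396.   70.]
rimbR [ 562. -515.   70.]
pink [ 376. -437.   10.]
timer top e [ 689. -307.   44.]
gripc [ 536. -451.  117.]
fix edge far [ 539. -461.   72.]
fix edge near [ 509. -512.   72.]
rimL [ 477. -400.   70.]
rimR [ 559. -519.   70.]
near [ 477. -485.   70.]
hinge?near [ 471. -448.   72.]
hinge?far [ 492. -409.   72.]
handle base [ 497. -466.   72.]
```

```bash
python3 - <<'E'
from h import *
c=arm.read_camera('wrist');print(c['fx'],c['cx'],c['cy'],np.array(c['T_tool_cam']).round(3).tolist())
E
```

```text
279.606795124287 258.4327544185754 192.95038750185418 [[-0.0, -0.959, -0.282, 77.468], [1.0, 0.0, -0.001, 1.547], [0.001, -0.282, 0.959, -190.222], [0.0, 0.0, 0.0, 1.0]]
```

Request:
{"name": "jog_arm", "arguments": {"motion": [[1, [-40, -8, -30], 0], [1, [-40, -8, -30], 0], [1, [-40, -8, -30], 0], [1, [-40, -8, -30], 0], [1, [-40, -8, -30], 0], [1, [-40, -8, 0], 0], [1, [-40, -8, 0], 0], [1, [-40, 0, 0], 0], [1, [-40, 0, 0], 0], [1, [-40, 0, 0], 0], [1, [0, 0, 0], 0], [1, [0, 0, 0], 0]]}}

```text
clock: 1.35
tcp_pos: [494.2, -397.7, 341.8]
tcp_rot: [-3.141, -0.001, 1.57]
ft_force: [1.1, -0.2, -0.3]
opening: 0.997
grip_force: 0.0
```

```bash
cat >> h.py <<'E'
def wcam(f):
    o=arm.observe(); c=snap('wrist',f); T=np.array(c['T_tool_cam']); Rt=R.from_euler('xyz',o['tcp_rot']).as_matrix()
    c['position']=np.array(o['tcp_pos'])+Rt@T[:3,3]; c['rotation']=R.from_matrix(Rt@T[:3,:3]).as_euler('xyz'); return c
E
python3 - <<'E'
from h import *
import pickle
w=wcam('w1.png'); s=snap('side','s1.png'); n=snap('scene','n1.png'); pickle.dump((w,s,n),open('c1.pkl','wb'))
cv2.imwrite('pics/w1b.png',cv2.resize(cv2.imread('pics/w1.png'),(800,600),interpolation=cv2.INTER_CUBIC))
E
```

```text
(no output)
```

View pics/w1b.png

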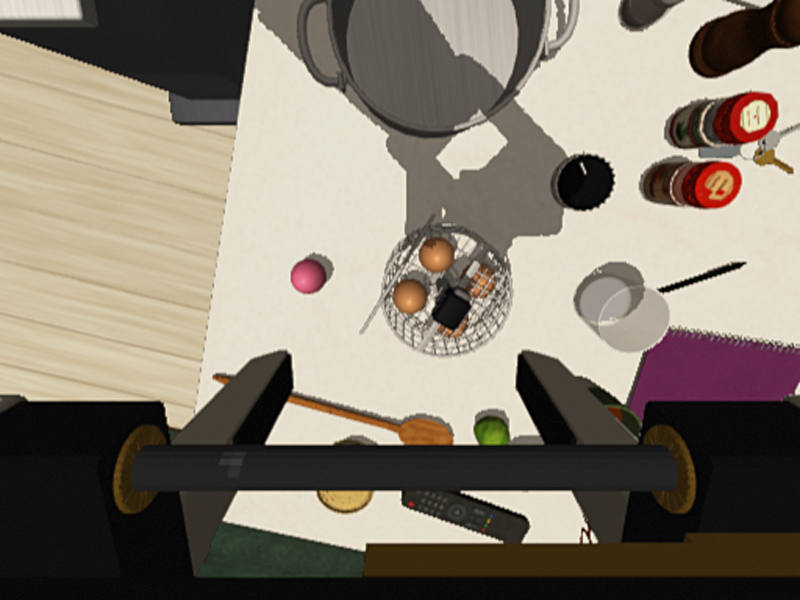

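The top view shows the basket centred near (447,290), with the free edge of its open lid running (362,332)–(433,215). The grip top is at (451,308), with the grey button on its upper-right side. The pot's rim is at the top, the timer at (584,182), and the pink egg at (308,276). I need an enlarged crop.

```bash
python3 - <<'E'
import cv2
i=cv2.imread('pics/w1.png')[130:235,220:340]
cv2.imwrite('pics/w1c.png',cv2.resize(i,(720,600),fx=0,fy=0,interpolation=cv2.INTER_CUBIC))
E
```

```text
(no output)
```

View pics/w1c.png

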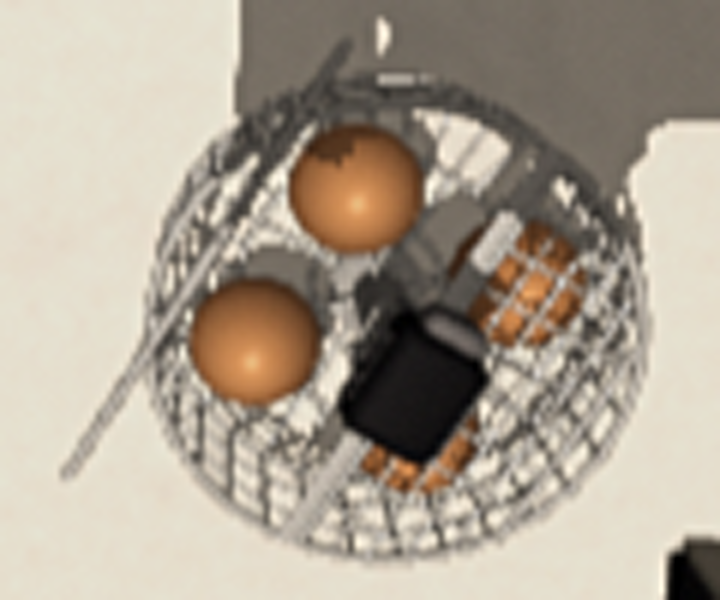

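The crop shows egg_3 at (355,188), egg_4 at (253,340), and the grip top centred at (415,387) with the button up-right at (455,330). The fixed edge runs (515,180)–(290,530) and the open lid edge (65,475)–(345,45).

```bash
python3 - <<'E'
from h import *
import pickle
w,s,n=pickle.load(open('c1.pkl','rb'))
C=lambda u,v:(220+u/6,130+v/5.714)
def P(l,u,v,z): 
    X=onz(w,*C(u,v),z); print(l,X.round(1)); return X
g=P('grip',415,387,131)
e3=P('e3',355,188,38);e4=P('e4',253,340,38)
a=P('fa',515,180,72);b=P('fb',290,530,72)
for q in(a-b,e3-e4): print('yaw basket y',np.degrees(np.arctan2(q[1],q[0])))
y=np.arctan2(*(e3-e4)[1::-1]);yy=np.array([np.cos(y),np.sin(y),0]);xx=np.array([yy[1],-yy[0],0])
print('centre from eggs',(e3+e4)/2+29*xx, 'eggdist',np.linalg.norm(e3-e4))
for p in [(405,310),(490,375),(425,460),(340,400),(455,330)]: P('gc',*p,131)
for z in(95,105,115,125): P('lid a',65,475,z);P('lid b',345,45,z)
for l,u,v in [('rimL',148,310),('rimR',650,310),('bot',400,560)]:P(l,u,v,72)
i=cv2.imread('pics/s1.png'); cv2.imwrite('pics/s1b.png',cv2.resize(i[150:330,190:390],(800,600*6//5*1),interpolation=cv2.INTER_CUBIC)[:600])
cv2.imwrite('pics/s1b.png',cv2.resize(i[180:310,200:360],(800,600),interpolation=cv2.INTER_CUBIC))
E
```

```text
grip [ 541.3 -445.4  131. ]
e3 [ 532.1 -409.3   38. ]
e4 [ 501.8 -458.5   38. ]
fa [ 573.8 -400.8   72. ]
fb [ 512.5 -510.2   72. ]
yaw basket y 60.728957779811985
yaw basket y 58.484858571885916
centre from eggs [ 541.67851431 -449.06850109   38.        ] eggdist 57.80737767185198
gc [ 538.2 -424.5  131. ]
gc [ 560.  -442.1  131. ]
gc [ 544.5 -465.8  131. ]
gc [ 522.6 -449.   131. ]
gc [ 550.8 -429.9  131. ]
lid a [ 449.1 -483.4   95. ]
lid b [ 524.6 -360.1   95. ]
lid a [ 450.2 -479.7  105. ]
lid b [ 523.9 -359.2  105. ]
lid a [ 451.3 -476.   115. ]
lid b [ 523.3 -358.3  115. ]
lid a [ 452.3 -472.2  125. ]
lid b [ 522.6 -357.4  125. ]
rimL [ 471.7 -439.8   72. ]
rimR [ 613.8 -439.9   72. ]
bot [ 545.2 -520.2   72. ]
```

View pics/s1b.png

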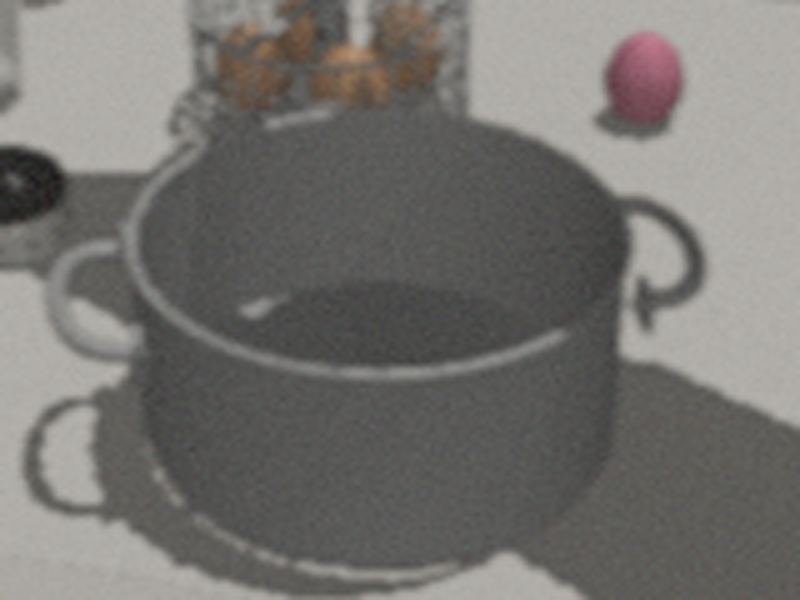

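The side crop shows the pot rim as a full ellipse, left (125,250), right (632,240), near (390,375), far (330,110). I'll fit the rim circle.

```bash
python3 - <<'E'
from h import *
import pickle
from scipy.optimize import least_squares
w,s,n=pickle.load(open('c1.pkl','rb'))
ps=[onz(s,200+u/5,180+v/4.615,101) for u,v in [(125,250),(150,195),(205,143),(330,108),(632,240),(610,192),(520,130),(390,376),(270,362),(480,371),(570,338),(165,310)]]
pw=[onz(w,u*.64,v*.64,101) for u,v in [(340,80),(360,108),(390,128),(430,136),(490,124),(525,95),(546,45)]]
for p in(ps,pw,ps+pw):
    p=np.array(p); r=least_squares(lambda q:np.hypot(p[:,0]-q[0],p[:,1]-q[1])-95,[520,-175]); print(r.x,np.abs(r.fun).max())
print(arm.observe()['qpos'],arm.observe()['tcp_pos'])
c=np.array([541.5,-447]);x=np.array([np.cos(np.radians(-30.5)),np.sin(np.radians(-30.5))]);print(c-90*x,c-32*x)
E
```

```text
[ 522.73174355 -182.36398227] 3.2771709802289735
[ 525.27184281 -195.86876346] 3.5776671646962797
[ 523.35674909 -187.65310854] 9.084611774872315
[-7.48944784e-01  4.15355573e-01  1.19963361e+00  1.37425919e-04
  1.52650198e+00 -7.50055640e-01] [ 494.74456384 -396.38232457  342.90769964]
[ 463.95337556 -401.32154733] [ 513.92786687 -430.75877239]
```

Request:
{"name": "jog_arm", "arguments": {"motion": [[-1, [0, 0, 0], -0.148], [-1, [0, 0, 0], -0.148], [-1, [0, 0, 0], -0.148], [-1, [0, 0, 0], -0.148], [-1, [0, 0, 0], -0.148], [-1, [0, 0, 0], -0.148], [-1, [0, 0, 0], -0.148], [-1, [0, 0, 0], 0]], "grip_force": 45}}

```text
clock: 2.3
tcp_pos: [494.8, -396.4, 343.1]
tcp_rot: [-3.142, 0.0, 2.61]
ft_force: [0.7, 0.4, -0.0]
opening: 0.357
grip_force: 0.0
```

Request:
{"name": "jog_arm", "arguments": {"motion": [[-1, [12, -10, 45], 0], [-1, [12, -10, 45], 0], [-1, [0, 0, 45], 0], [-1, [0, 0, 0], 0], [-1, [0, 0, 0], 0]]}}

```text
clock: 2.8
tcp_pos: [464.3, -402.3, 209.1]
tcp_rot: [-3.142, 0.001, 2.605]
ft_force: [-0.1, -0.1, 0.3]
opening: 0.009
grip_force: 0.0
```

```bash
python3 - <<'E'
from h import *
import pickle
print(arm.observe()['tcp_pos'],arm.observe()['tcp_rot'])
w=wcam('w2.png'); pickle.dump(w,open('c2.pkl','wb'))
cv2.imwrite('pics/w2b.png',cv2.resize(cv2.imread('pics/w2.png'),(800,600),interpolation=cv2.INTER_CUBIC))
c=np.array([541.5,-447,0]);x=np.array([.862,-.508,0]);y=np.array([.508,.862,0])
for l,X in [('grip top',c+[0,0,131]),('hinge',c-60*x+[0,0,72]),('h+',c-60*x+36*y+[0,0,72]),('pot182',[523,-182-95,101]),('pot196',[523,-291,101])]: print(l,np.array(proj(w,X))/.64)
E
```

```text
[ 464.26553002 -402.33022043  209.09743691] [-3.14150208e+00  6.27528156e-04  2.60485766e+00]
grip top [405.79563666 421.62525352]
hinge [405.32251635 313.44855404]
h+ [451.09976751 313.27882078]
pot182 [602.3154441  267.78035877]
pot196 [583.81290057 277.81104879]
```

View pics/w2b.png

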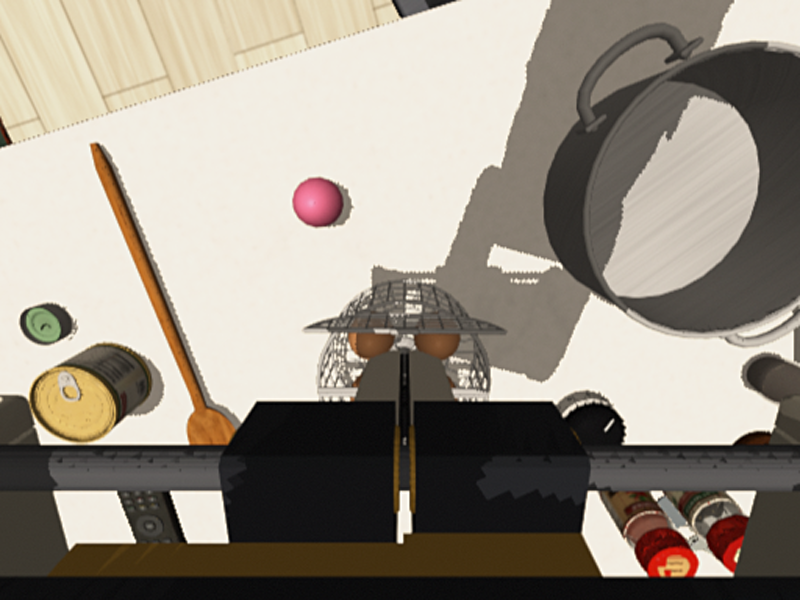

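This view shows the lid edge level and centred at (406,330), so yaw and lateral position are right. The pot's rim arc passes (583,190), (610,290) and (700,337). I'll compute the lid angle and refit the pot.

```bash
python3 - <<'E'
from h import *
import pickle
from scipy.optimize import least_squares
w=pickle.load(open('c2.pkl','rb'))
p=np.array([onz(w,u*.64,v*.64,101) for u,v in [(583,190),(590,240),(610,287),(650,322),(700,337),(760,334),(622,110),(680,62)]])
r=least_squares(lambda q:np.hypot(p[:,0]-q[0],p[:,1]-q[1])-95,[520,-185]); print(r.x,r.fun.round(1))
c=np.array([541.5,-447,0]);x=np.array([.862,-.508,0]);y=np.array([.508,.862,0])
for t in np.arange(1.3,2,.1): print(t,np.array(proj(w,c+x*(-60+46*np.cos(t))+[0,0,72+46*np.sin(t)]))/.64)
E
```

```text
[ 525.33906294 -186.3203447 ] [ 3.9 -1.6 -2.5 -1.9  0.7  7.3  3.   1.8]
1.3 [405.52378786 349.81230955]
1.4000000000000001 [405.50740154 344.35875437]
1.5000000000000002 [405.48868249 338.47866068]
1.6000000000000003 [405.46785592 332.24833276]
1.7000000000000004 [405.4451934  325.75290847]
1.8000000000000005 [405.42100726 319.08437736]
1.9000000000000006 [405.39564309 312.33923652]
```

Request:
{"name": "jog_arm", "arguments": {"motion": [[-1, [0, 0, 50], 0], [-1, [0, 0, 50], 0], [-1, [0, 0, 4], 0], [-1, [-10, 0, 0], 0], [-1, [-6, 0, -1], 0], [-1, [-6, 0, -1], 0], [-1, [-6, 0, 1], 0], [-1, [-6, 0, 1], 0], [-1, [-5, 0, 3], 0], [-1, [-5.5, 0, 3], 0], [-1, [-4, 0, 4.5], 0], [-1, [-4, 0, 5], 0]]}}

```text
clock: 4.05
tcp_pos: [509.0, -429.3, 87.6]
tcp_rot: [3.142, -0.0, 2.607]
ft_force: [-0.3, -0.4, 0.1]
opening: 0.001
grip_force: 0.0
```

Request:
{"name": "jog_arm", "arguments": {"motion": [[-1, [-2, 0, 4], 0], [-1, [-1.5, 0, 3], 0], [-1, [-0.5, 0, 2], 0], [-1, [0, 0, 0], 0]]}}

```text
clock: 4.45
tcp_pos: [512.1, -431.1, 78.8]
tcp_rot: [3.141, -0.001, 2.607]
ft_force: [0.9, -0.7, 0.5]
opening: 0.003
grip_force: 0.0
```

Request:
{"name": "jog_arm", "arguments": {"motion": [[-1, [-1, 0, 2], 0], [-1, [0, 0, 1], 0], [-1, [0, 0, 1], 0], [-1, [0, 0, 0], 0]]}}

```text
clock: 4.85
tcp_pos: [513.0, -431.7, 75.0]
tcp_rot: [3.142, -0.0, 2.607]
ft_force: [0.2, -0.4, 0.2]
opening: 0.002
grip_force: 0.0
```

Request:
{"name": "jog_arm", "arguments": {"motion": [[-1, [0, 0, 1], 0], [-1, [0, 0, 0], 0]]}}

```text
clock: 5.05
tcp_pos: [513.1, -431.7, 74.1]
tcp_rot: [3.142, -0.0, 2.607]
ft_force: [0.7, 0.2, 1.3]
opening: 0.005
grip_force: 0.0
```

Request:
{"name": "jog_arm", "arguments": {"motion": [[-1, [0, 0, 1], 0], [-1, [0, 0, 0], 0]]}}

```text
clock: 5.25
tcp_pos: [513.1, -431.7, 73.0]
tcp_rot: [3.142, -0.0, 2.607]
ft_force: [-0.2, 0.7, 0.5]
opening: 0.005
grip_force: 0.0
```

Request:
{"name": "jog_arm", "arguments": {"motion": [[-1, [0, 0, 1], 0], [-1, [0, 0, 0], 0]]}}

```text
clock: 5.45
tcp_pos: [513.1, -431.7, 72.0]
tcp_rot: [3.142, -0.0, 2.607]
ft_force: [-0.3, 0.3, 0.6]
opening: 0.007
grip_force: 0.0
```

```bash
python3 - <<'E'
from h import *
snap('scene','n3.png');snap('side','s3.png')
a=cv2.imread('pics/n3.png')[180:270,245:345];b=cv2.imread('pics/s3.png')[150:240,215:315]
cv2.imwrite('pics/x3.png',cv2.resize(np.hstack([a,b]),(800,360),interpolation=cv2.INTER_CUBIC))
E
```

```text
(no output)
```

View pics/x3.png

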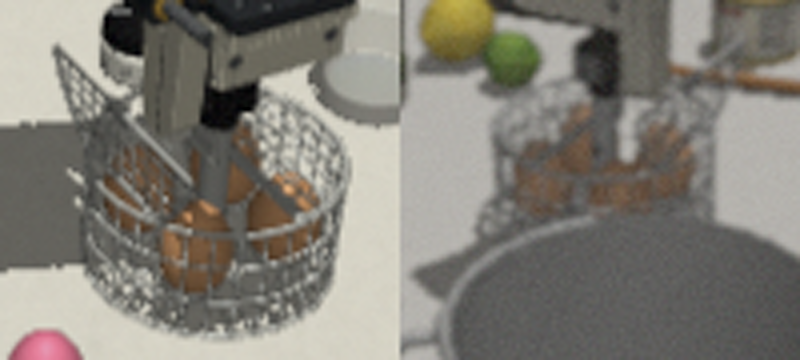

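The lid is still open and the fingers stand inside it, between the lid and the handle. I'll solve the lid angle from the pictures.

```bash
python3 - <<'E'
from h import *
import pickle
w,s,n=pickle.load(open('c1.pkl','rb'));w2=pickle.load(open('c2.pkl','rb'))
c=np.array([541.5,-447,0]);x=np.array([.862,-.508,0]);y=np.array([.508,.862,0])
for t in (0,1,1.3,1.6,1.95):
    E=[c+x*(-60+46*np.cos(t))+[0,0,72+46*np.sin(t)]+k*69*y for k in(1,-1)]
    f=lambda cam:[np.array(proj(cam,q)) for q in E]
    print(t,'scenecrop',[((p-[235,180])*[7,6.6]).round() for p in f(n)],'w1c',[((p-[220,130])*[6,5.714]).round() for p in f(w)],'w2b',[(p/.64).round() for p in f(w2)])
# feature triangulation
C=lambda u,v:(235+u/7,180+v/6.6);W=lambda u,v:(220+u/6,130+v/5.714)
for a,b in [((165,80),(345,45)),((165,80),(65,475)),((165,318),(65,475)),((395,300),(65,475))]: print(a,b,tri(n,C(*a),w,W(*b)))
print('tcp w2',np.array(proj(w2,[464.3,-402.3,209.1]))/.64)
E
```

```text
0 scenecrop [array([293., 149.]), array([539., 370.])] w1c [array([484., 109.]), array([228., 497.])] w2b [array([490., 367.]), array([321., 367.])]
1 scenecrop [array([243.,  69.]), array([492., 288.])] w1c [array([435.,  88.]), array([160., 512.])] w2b [array([502., 363.]), array([309., 363.])]
1.3 scenecrop [array([209.,  64.]), array([456., 284.])] w1c [array([395.,  65.]), array([118., 498.])] w2b [array([505., 349.]), array([307., 350.])]
1.6 scenecrop [array([172.,  70.]), array([416., 292.])] w1c [array([348.,  38.]), array([ 73., 477.])] w2b [array([506., 332.]), array([305., 333.])]
1.95 scenecrop [array([127.,  89.]), array([367., 316.])] w1c [array([292.,   6.]), array([ 22., 445.])] w2b [array([507., 309.]), array([304., 309.])]
(165, 80) (345, 45) (array([ 522.33227185, -356.84336747,  114.96259616]), np.float64(3.402589573001896))
(165, 80) (65, 475) (array([ 444.32095593, -426.89059684,  187.21588599]), np.float64(51.68007473121116))
(165, 318) (65, 475) (array([ 431.95425652, -445.40867319,  120.28306272]), np.float64(67.79833504702198))
(395, 300) (65, 475) (array([ 450.27954499, -473.10994602,  117.01480764]), np.float64(4.687869491423938))
tcp w2 [404.31416463 344.40378402]
```

Request:
{"name": "jog_arm", "arguments": {"motion": [[-1, [0, 0, -30], 0], [-1, [0, 0, -30], 0], [-1, [0, 0, -20], 0], [-1, [20, 0, 0], 0], [-1, [20, 0, 0], 0], [-1, [20, 0, 0], 0], [-1, [0, 0, 0], 0], [-1, [0, 0, 20], 0], [-1, [0, 0, 15], 0], [-1, [0, 0, 15], 0], [-1, [0, 0, 0], 0]]}}

```text
clock: 6.65
tcp_pos: [460.9, -400.4, 99.6]
tcp_rot: [3.141, -0.004, 2.607]
ft_force: [-0.8, 1.0, 0.2]
opening: 0.008
grip_force: 0.0
```

```bash
python3 - <<'E'
from h import *
c=snap('scene','n4.png');w=wcam('w4.png');print(arm.observe()['tcp_pos'],arm.observe()['ft_force'])
a=cv2.imread('pics/n1.png').astype(int);
for f in('n3','n4'):
    b=cv2.imread(f'pics/{f}.png').astype(int); print(f,abs(a-b).sum(2)[180:270,235:345].reshape(9,10,11,10).mean((1,3)).round().astype(int))
E
```

```text
[ 461.68151032 -401.24531156  101.94404124] [-0.28036804  0.56082103  0.96550417]
n3 [[ 37  42  41  35  66 160 287 430 381 172  37]
 [ 47  94  98 122 105 139 204 228 191  53  35]
 [175 280 277 165 105  76  61  35  36  29  30]
 [202 207  34  20  41  24  28  66  34  36  39]
 [100  80  40  51  55  25  21  96  46  33  41]
 [146  43  24  27  20  73  92  41  57  33  42]
 [192 214 116  50  89  39  62  33  21  34  42]
 [ 41  42  41  37  28  28  84 118  37  40  42]
 [ 41  36  34  41  40  47  46  36  41  42  42]]
n4 [[ 39  42 317 292 205 189 165  50  43  35  38]
 [ 49  94 158 124 148 110  27  36  40  33  36]
 [177 281  77 101 208 156  12  26  38  30  32]
 [157 157 118  57 127 206  18  33  35  37  41]
 [108  81  22  65  70  50  20  29  33  35  43]
 [148  47  27  39  26  72  37  22  28  35  43]
 [288 281 202  99 134  58  35  23  23  36  43]
 [ 94  85 188 148  86  31  27  33  28  42  43]
 [ 43  38  40 246 188  68  37  38  42  43  44]]
```

```bash
python3 - <<'E'
import cv2,numpy as np
a=cv2.imread('pics/n4.png')[150:270,240:340];b=cv2.imread('pics/w4.png')[150:300,195:320]
cv2.imwrite('pics/x4.png',np.hstack([cv2.resize(a,(400,480),interpolation=2),cv2.resize(b,(400,480),interpolation=2)]))
E
```

```text
(no output)
```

View pics/x4.png

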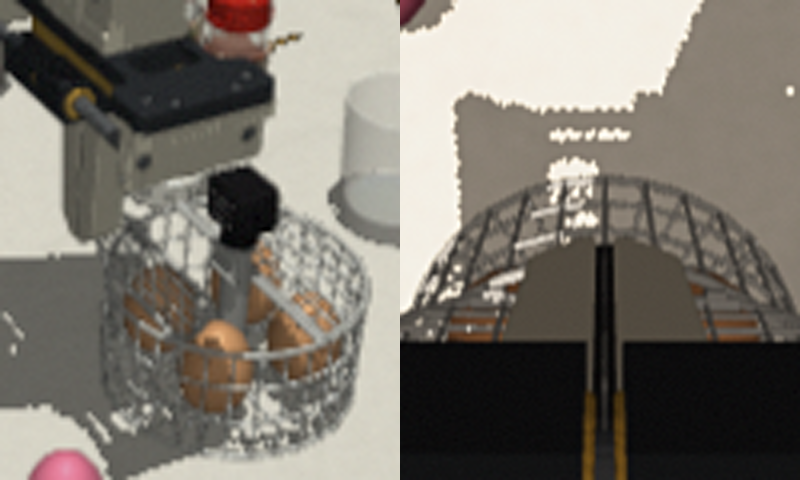

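```bash
python3 - <<'E'
from h import *
w=wcam('w5.png');n=snap('scene','n5.png');print(arm.observe()['tcp_pos'],arm.observe()['ft_force'])
c=np.array([541.5,-447,0]);x=np.array([.862,-.508,0]);y=np.array([.508,.862,0])
fw=lambda q:((np.array(proj(w,q))-[195,150])*3.2+[400,0]).round()
fn=lambda q:((np.array(proj(n,q))-[240,150])*4).round()
for t in (0,.3,.6,1,1.3,1.6,1.95):
    E=[c+x*(-60+46*np.cos(t))+[0,0,72+46*np.sin(t)]+k*69*y for k in(1,-1)]
    print(t,'w',[fw(q) for q in E],'n',[fn(q) for q in E])
for z in(0,72): print('rim front',z,fw(c-72*x+[0,0,z]), fw(c-51*x+51*y+[0,0,z]))
# difference image of scene vs. first, and side
s=snap('side','s5.png')
b=cv2.imread('pics/n5.png')[165:250,240:330]; d=cv2.imread('pics/s5.png')[145:230,215:315]; e=cv2.imread('pics/s1.png')[145:230,215:315]; f=cv2.imread('pics/n1.png')[165:250,240:330]
r=lambda i:cv2.resize(i,(400,300),interpolation=2)
cv2.imwrite('pics/x5.png',np.vstack([np.hstack([r(b),r(d)]),np.hstack([r(f),r(e)])]))
E
```

```text
[ 461.88877713 -401.51776803  102.78706019] [-0.59539254 -0.26595398  0.11567323]
0 w [array([851., 441.]), array([366., 442.])] n [array([147., 211.]), array([288., 344.])]
0.3 w [array([865., 465.]), array([352., 466.])] n [array([146., 192.]), array([288., 324.])]
0.6 w [array([880., 475.]), array([337., 476.])] n [array([138., 176.]), array([280., 308.])]
1 w [array([901., 463.]), array([317., 464.])] n [array([119., 162.]), array([261., 295.])]
1.3 w [array([914., 431.]), array([305., 432.])] n [array([100., 159.]), array([241., 292.])]
1.6 w [array([922., 382.]), array([296., 382.])] n [array([ 78., 162.]), array([218., 297.])]
1.95 w [array([924., 310.]), array([294., 311.])] n [array([ 53., 174.]), array([190., 311.])]
rim front 0 [607. 168.] [753. 225.]
rim front 72 [608. 253.] [795. 324.]
```

Request:
{"name": "jog_arm", "arguments": {"motion": [[-1, [0, 0, -40], 0], [-1, [0, 0, -40], 0], [-1, [0, 0, -40], 0], [-1, [0, 0, 0], 0], [-1, [0, 0, 0], 0]]}}

```text
clock: 7.4
tcp_pos: [461.7, -401.3, 223.0]
tcp_rot: [-3.141, 0.002, 2.607]
ft_force: [0.0, -0.1, -0.4]
opening: 0.006
grip_force: 0.0
```

```bash
python3 - <<'E'
from h import *
import pickle
w=wcam('w6.png');n=snap('scene','n6.png');s=snap('side','s6.png');pickle.dump((w,n,s),open('c6.pkl','wb'));print(arm.observe()['tcp_pos'])
I=lambda f:cv2.imread(f'pics/{f}.png')
r=lambda i:cv2.resize(i,(400,300),interpolation=2)
cv2.imwrite('pics/x6.png',np.vstack([np.hstack([r(I('n6')[165:255,235:355]),r(I('s6')[140:230,205:325])]),np.hstack([r(I('w6')[150:285,170:350]),r(I('n3')[165:255,235:355])])]))
E
```

```text
[ 461.04515061 -400.73188681  220.80476665]
```

View pics/x6.png

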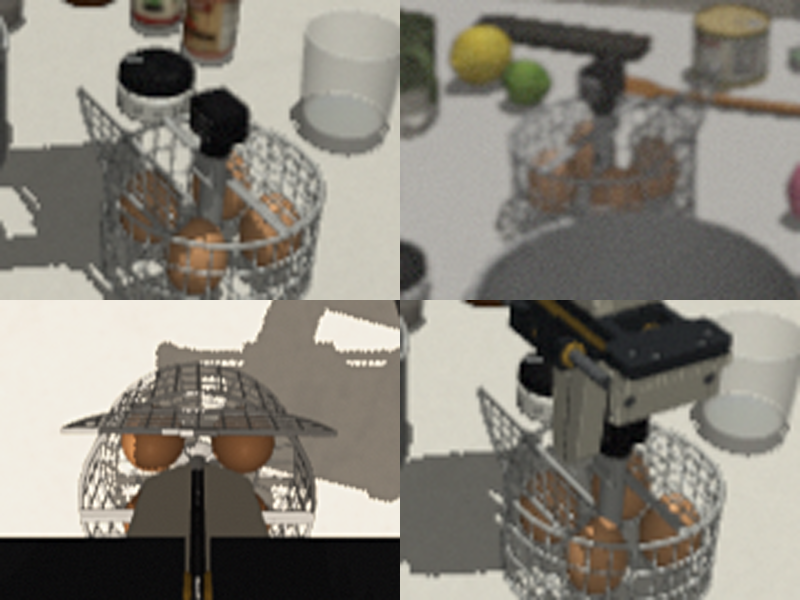

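```bash
python3 - <<'E'
from h import *
import pickle
w,n,s=pickle.load(open('c6.pkl','rb'))
f=lambda q:((np.array(proj(n,q))-[235,165])*3.333).round()
for z in (72,90,110,120): print(z,f([513.1,-431.7,z]))
for p in ([541.5,-447,103],[541.5,-447,131],[541.5,-447,0]): print(p,f(p))
# w6: edge angle, finger tip
g=lambda q:((np.array(proj(w,q))-[170,150])*2.222+[0,300]).round()
print(g([461,-400.7,220.8]))
E
```

```text
72 [172. 187.]
90 [174. 164.]
110 [176. 138.]
120 [177. 125.]
[541.5, -447, 103] [217. 133.]
[541.5, -447, 131] [220.  96.]
[541.5, -447, 0] [204. 258.]
[198. 451.]
```

```bash
python3 - <<'E'
from h import *
import pickle
d=pickle.load(open('c.pkl','rb'))
for n in('scene','side'):
    for dx in(-55,55):
        print(n,dx,[(np.array(proj(d[n],[549.7+dx,0,z]))/.64).round() for z in(194,214)])
n=pickle.load(open('c6.pkl','rb'))[1]
for z in(101,121): print('x4',((np.array(proj(n,[461,-401,z]))-[240,150])*4).round())
for z in(72,92): print('s3',((np.array(proj(d['side'],[513,-431.7,z]))-[215,150])*4+[400,0]).round())
i=cv2.imread('pics/n4.png')[:,262]; print([tuple(p) for p in i[196:222]])
E
```

```text
scene -55 [array([197., 197.]), array([195., 185.])]
scene 55 [array([246., 176.]), array([245., 164.])]
side -55 [array([470., 389.]), array([470., 370.])]
side 55 [array([344., 390.]), array([343., 372.])]
x4 [ 91. 270.]
x4 [ 92. 238.]
s3 [647. 128.]
s3 [647. 100.]
[(np.uint8(79), np.uint8(87), np.uint8(88)), (np.uint8(79), np.uint8(88), np.uint8(90)), (np.uint8(80), np.uint8(90), np.uint8(92)), (np.uint8(79), np.uint8(89), np.uint8(91)), (np.uint8(81), np.uint8(90), np.uint8(93)), (np.uint8(81), np.uint8(92), np.uint8(93)), (np.uint8(84), np.uint8(93), np.uint8(96)), (np.uint8(80), np.uint8(90), np.uint8(93)), (np.uint8(80), np.uint8(88), np.uint8(91)), (np.uint8(80), np.uint8(91), np.uint8(93)), (np.uint8(80), np.uint8(89), np.uint8(92)), (np.uint8(82), np.uint8(92), np.uint8(94)), (np.uint8(85), np.uint8(95), np.uint8(96)), (np.uint8(81), np.uint8(90), np.uint8(91)), (np.uint8(163), np.uint8(175), np.uint8(178)), (np.uint8(194), np.uint8(210), np.uint8(212)), (np.uint8(196), np.uint8(212), np.uint8(214)), (np.uint8(146), np.uint8(156), np.uint8(160)), (np.uint8(92), np.uint8(99), np.uint8(99)), (np.uint8(93), np.uint8(98), np.uint8(100)), (np.uint8(93), np.uint8(98), np.uint8(100)), (np.uint8(91), np.uint8(98), np.uint8(98)), (np.uint8(91), np.uint8(97), np.uint8(98)), (np.uint8(92), np.uint8(98), np.uint8(99)), (np.uint8(93), np.uint8(99), np.uint8(100)), (np.uint8(94), np.uint8(101), np.uint8(100))]
```

The lid has not moved. In both fixed cameras the fingertips appear about 19 mm above the reported TCP, so the tips passed over the lid. I'll repeat the move with TCP z lowered by 19 mm.

Request:
{"name": "jog_arm", "arguments": {"motion": [[-1, [0, 0, 40], 0], [-1, [0, 0, 40], 0], [-1, [0, 0, 40], 0], [-1, [0, 0, 15], 0], [-1, [0, 0, 0], 0], [-1, [-12, 0, 0], 0], [-1, [-6, 0, -1], 0], [-1, [-6, 0, -1], 0], [-1, [0, 0, 0], 0]]}}

```text
clock: 8.45
tcp_pos: [482.9, -414.0, 90.2]
tcp_rot: [-3.141, 0.002, 2.607]
ft_force: [0.8, 0.1, -0.2]
opening: 0.009
grip_force: 0.0
```

Request:
{"name": "jog_arm", "arguments": {"motion": [[-1, [-6, 0, 1], 0], [-1, [-6, 0, 1], 0], [-1, [-5, 0, 3], 0], [-1, [-5.5, 0, 3], 0], [-1, [0, 0, 0], 0]]}}

```text
clock: 8.95
tcp_pos: [501.8, -424.9, 80.4]
tcp_rot: [3.141, -0.001, 2.607]
ft_force: [0.1, 0.8, 0.1]
opening: 0.004
grip_force: 0.0
```

```bash
python3 - <<'E'
from h import *
o=arm.observe();p=o['tcp_pos'];d=p[:2]-[541.5,-447];print(p,o['ft_force'],'x',d@[.862,-.508],'y',d@[.508,.862])
n=snap('scene','n7.png')
a=cv2.imread('pics/n6.png').astype(int);b=cv2.imread('pics/n7.png').astype(int)
# old lid edge far end patch and left stub
print(abs(a-b).sum(2)[185:235,250:300].reshape(10,5,10,5).mean((1,3)).round().astype(int))
E
```

```text
[ 501.79440309 -424.92140102   80.37289005] [0.13754633 0.75580031 0.05363288] x -45.44215281678122 y -1.1386909130255758
[[ 27  26  27  27  10 171 186 176 138 334]
 [ 27 108  94  27  48 179 187 226 132 162]
 [ 26  74 231 133  35 144 186  94 164 226]
 [ 29  31 203 109  65 154 123 136  57  19]
 [122 122 257 154 175 209 234 177 162  11]
 [113  73  67  65  46  70 212 265 169  22]
 [ 14  15  13  18  38  44  57 200 111  82]
 [ 13  64  13  13  30  39  39  56  77  31]
 [ 13  47 114  14  58  74  41  37  40  26]
 [ 13  22  53  32  42  94 116  44  70  31]]
```

Request:
{"name": "jog_arm", "arguments": {"motion": [[-1, [-4, 0, 4.5], 0], [-1, [-4, 0, 5], 0], [-1, [-2, 0, 4], 0], [-1, [-1.5, 0, 3], 0], [-1, [0, 0, 2], 0], [-1, [0, 0, 0], 0]]}}

```text
clock: 9.6
tcp_pos: [511.2, -430.5, 62.2]
tcp_rot: [3.141, -0.001, 2.607]
ft_force: [0.1, -0.4, -0.4]
opening: 0.005
grip_force: 0.0
```

Request:
{"name": "jog_arm", "arguments": {"motion": [[-1, [-1, 0, 1], 0], [-1, [0, 0, 1], 0], [-1, [0, 0, 0], 0]]}}

```text
clock: 9.9
tcp_pos: [512.3, -431.2, 60.6]
tcp_rot: [-3.142, 0.0, 2.607]
ft_force: [-0.3, 0.3, 0.5]
opening: 0.004
grip_force: 0.0
```

Request:
{"name": "jog_arm", "arguments": {"motion": [[-1, [0, 0, 1], 0], [-1, [0, 0, 1], 0], [-1, [0, 0, 0], 0]]}}

```text
clock: 10.2
tcp_pos: [512.2, -431.2, 58.5]
tcp_rot: [3.142, -0.0, 2.607]
ft_force: [-0.3, -0.7, 0.1]
opening: 0.006
grip_force: 0.0
```

Request:
{"name": "jog_arm", "arguments": {"motion": [[-1, [0, 0, 1], 0], [-1, [0, 0, 0], 0]]}}

```text
clock: 10.4
tcp_pos: [512.2, -431.2, 57.5]
tcp_rot: [3.142, -0.0, 2.607]
ft_force: [-0.4, -0.7, -0.3]
opening: 0.004
grip_force: 0.0
```

Request:
{"name": "jog_arm", "arguments": {"motion": [[-1, [0, 0, 1], 0], [-1, [0, 0, 1], 0], [-1, [0, 0, 0], 0]]}}

```text
clock: 10.7
tcp_pos: [512.2, -431.2, 55.5]
tcp_rot: [3.142, -0.0, 2.607]
ft_force: [-0.1, 0.4, -0.5]
opening: 0.007
grip_force: 0.0
```

Request:
{"name": "jog_arm", "arguments": {"motion": [[-1, [0, 0, 1], 0], [-1, [0, 0, 0], 0]]}}

```text
clock: 10.9
tcp_pos: [512.2, -431.2, 54.5]
tcp_rot: [3.142, -0.0, 2.607]
ft_force: [-0.0, -0.1, -0.0]
opening: 0.006
grip_force: 0.0
```

Request:
{"name": "jog_arm", "arguments": {"motion": [[-1, [0, 0, 1], 0], [-1, [0, 0, 0], 0]]}}

```text
clock: 11.1
tcp_pos: [512.4, -431.3, 53.7]
tcp_rot: [-3.142, 0.0, 2.607]
ft_force: [-0.1, 0.5, 1.3]
opening: 0.003
grip_force: 0.6
```

Request:
{"name": "jog_arm", "arguments": {"motion": [[-1, [0, 0, 1], 0], [-1, [0, 0, 0], 0]]}}

```text
clock: 11.3
tcp_pos: [512.5, -431.4, 53.1]
tcp_rot: [-3.141, 0.001, 2.607]
ft_force: [-0.7, 0.3, 4.3]
opening: 0.005
grip_force: 2.2
```

```bash
python3 - <<'E'
from h import *
n=snap('scene','n8.png');s=snap('side','s8.png');w=wcam('w8.png')
I=lambda f:cv2.cvtColor(cv2.imread(f'pics/{f}.png'),cv2.COLOR_BGR2GRAY).astype(int)
c=np.array([541.5,-447,0]);x=np.array([.862,-.508,0]);y=np.array([.508,.862,0])
o=arm.observe();print(o['tcp_pos'],o['ft_force'])
# bright-bar score along lid edge, for candidate angles (scene), -y part in front of finger
from scipy.ndimage import map_coordinates as mc
for f in('n6','n7','n8'):
    im=I(f); out=[]
    for t in np.arange(-.1,2,.1):
        v=[]
        for k in np.arange(-66,-24,1.5):
            p=np.array(proj(n,c+x*(-60+46*np.cos(t))+[0,0,73+46*np.sin(t)]+k*y)); nrm=np.array([.7,-.7])
            g=lambda q:mc(im,[[q[1]],[q[0]]],order=1)[0]
            v.append(g(p)-(g(p+3*nrm)+g(p-3*nrm))/2)
        out.append(round(np.mean(v)))
    print(f,out)
E
```

```text
[ 512.45462276 -431.38125877   53.05310965] [-0.66553621  1.04223294  4.84861251]
n6 [-12, -13, -13, -21, -21, -15, -6, 2, 6, 5, -2, -10, -8, 7, 20, -4, -3, 42, 5, -35, -7]
n7 [-7, -11, -7, -8, -9, -13, -9, 3, 8, 10, 13, 22, 18, -6, -7, 8, -2, 2, 7, -11, -8]
n8 [-8, -1, 9, 1, -1, -6, -8, -6, -3, 0, -1, 0, -1, -1, 2, 4, 0, 0, 2, -5, -2]
```

The edge score puts the lid at 1.6, then 1.0, and now about 0.1 rad, and the catch is resisting with about 5 N. I'll press on.

Request:
{"name": "jog_arm", "arguments": {"motion": [[-1, [0, 0, 1], 0], [-1, [0, 0, 0], 0]]}}

```text
clock: 11.65
tcp_pos: [512.6, -431.4, 51.9]
tcp_rot: [-3.141, 0.001, 2.607]
ft_force: [0.0, -0.6, 4.3]
opening: 0.003
grip_force: 2.0
```

Request:
{"name": "jog_arm", "arguments": {"motion": [[-1, [0, 0, 1], 0], [-1, [0, 0, 0], 0]]}}

```text
clock: 11.85
tcp_pos: [512.1, -431.2, 50.3]
tcp_rot: [3.142, -0.0, 2.607]
ft_force: [1.1, -1.0, 0.4]
opening: 0.003
grip_force: 0.3
```

Request:
{"name": "jog_arm", "arguments": {"motion": [[-1, [0, 0, 1], 0], [-1, [0, 0, 0], 0]]}}

```text
clock: 12.05
tcp_pos: [511.8, -430.9, 49.0]
tcp_rot: [3.141, -0.001, 2.607]
ft_force: [-0.3, 0.7, -0.6]
opening: 0.005
grip_force: 0.0
```

Request:
{"name": "jog_arm", "arguments": {"motion": [[-1, [0, 0, 1], 0], [-1, [0, 0, 0], 0]]}}

```text
clock: 12.25
tcp_pos: [512.0, -431.1, 48.7]
tcp_rot: [3.142, -0.001, 2.607]
ft_force: [-0.6, 1.6, 3.8]
opening: 0.002
grip_force: 1.6
```

Request:
{"name": "jog_arm", "arguments": {"motion": [[-1, [0, 0, 1], 0], [-1, [0, 0, 0], 0]]}}

```text
clock: 12.45
tcp_pos: [512.1, -431.1, 48.5]
tcp_rot: [-3.142, -0.0, 2.607]
ft_force: [-4.3, 4.5, 11.8]
opening: 0.006
grip_force: 5.3
```

Request:
{"name": "jog_arm", "arguments": {"motion": [[-1, [0, 0, 1], 0], [-1, [0, 0, 0], 0], [-1, [0, 0, -10], 0], [-1, [0, 0, -40], 0], [-1, [0, 0, -40], 0], [1, [0, 0, -40], 0], [1, [20, 0, -40], 0], [1, [20, 0, 0], 0], [1, [20, 0, 0], 0], [1, [0, 0, 0], 0], [1, [0, 0, 0], 0]]}}

```text
clock: 13.55
tcp_pos: [460.9, -400.9, 216.9]
tcp_rot: [-3.141, 0.001, 2.607]
ft_force: [-0.0, -0.6, -0.5]
opening: 0.473
grip_force: 0.0
```

```bash
python3 - <<'E'
from h import *
n=snap('scene','n9.png');s=snap('side','s9.png');w=wcam('w9.png')
o=arm.observe();p=o['tcp_pos'];d=p[:2]-[541.5,-447];print(p,o['ft_force'],'x',d@[.862,-.508],'y',d@[.508,.862])
G=np.array([541.5,-447,117.])
for f,cam in(('n6',n),('n9',n),('s6',s),('s9',s),('w9',w)):
    im=cv2.imread(f'pics/{f}.png').max(2); u,v=proj(cam,G); R0=14 if f[0]!='w' else 30
    u0,v0=int(u)-R0,int(v)-R0; m=(im[v0:v0+2*R0,u0:u0+2*R0]<48).astype(np.uint8)
    k,l,st,ce=cv2.connectedComponentsWithStats(m); print(f,(u,v),[(st[i].tolist(),(ce[i]+[u0,v0]).round(1)) for i in range(1,k) if st[i][4]>30],(u0,v0))
I=lambda f:cv2.cvtColor(cv2.imread(f'pics/{f}.png'),cv2.COLOR_BGR2GRAY).astype(int)
c=np.array([541.5,-447,0]);x=np.array([.862,-.508,0]);y=np.array([.508,.862,0])
from scipy.ndimage import map_coordinates as mc
im=I('n9'); out=[]
for t in np.arange(-.15,.5,.05):
    v=[]
    for k in list(np.arange(-60,-24,1.5)):
        q0=np.array(proj(n,c+x*(-60+46*np.cos(t))+[0,0,73+46*np.sin(t)]+k*y)); nrm=np.array([.7,-.7])
        g=lambda q:mc(im,[[q[1]],[q[0]]],order=1)[0]
        v.append(g(q0)-(g(q0+3*nrm)+g(q0-3*nrm))/2)
    out.append((round(t,2),round(np.mean(v))))
print(out)
E
```

```text
[ 461.19728638 -400.94329381  216.34186299] [-0.4325824  -0.38082976  0.05594889] x -92.61774588527865 y -1.0928977888578109
n6 (np.float64(300.5496323045215), np.float64(199.48860030876875)) [([0, 0, 7, 9, 53], array([288.7, 188.4])), ([6, 7, 17, 21, 266], array([300. , 201.3]))] (286, 185)
n9 (np.float64(300.5496323045215), np.float64(199.48860030876875)) [([0, 0, 7, 9, 53], array([288.7, 188.4])), ([6, 7, 17, 21, 266], array([300. , 201.3]))] (286, 185)
s6 (np.float64(264.9801631860788), np.float64(163.38830066083517)) [([11, 5, 13, 20, 92], array([266.7, 163.6]))] (250, 149)
s9 (np.float64(264.9801631860788), np.float64(163.38830066083517)) [([6, 4, 18, 21, 102], array([266. , 162.6]))] (250, 149)
w9 (np.float64(259.8536829200029), np.float64(262.38626594265975)) [([15, 14, 34, 32, 865], array([258.6, 262.4])), ([0, 53, 60, 7, 420], array([258.5, 288. ]))] (229, 232)
[(np.float64(-0.15), -1), (np.float64(-0.1), 23), (np.float64(-0.05), 34), (np.float64(0.0), 3), (np.float64(0.05), -20), (np.float64(0.1), -30), (np.float64(0.15), -39), (np.float64(0.2), -43), (np.float64(0.25), -36), (np.float64(0.3), -28), (np.float64(0.35), -22), (np.float64(0.4), -17), (np.float64(0.45), -11)]
```

Request:
{"name": "jog_arm", "arguments": {"motion": [[1, [-31, 0, 0], 0], [1, [-31, 0, 0], 0], [1, [-31, 0, 0], 0], [1, [0, 0, 0], 0], [1, [0, 0, 40], 0], [1, [0, 0, 40], 0], [1, [0, 0, 40], 0], [1, [0, 0, 12], 0], [1, [0, 0, 8], 0], [1, [0, 0, 0], 0], [1, [0, 0, 0], 0]]}}

```text
clock: 14.8
tcp_pos: [541.4, -448.8, 78.6]
tcp_rot: [-3.141, 0.003, 2.607]
ft_force: [-0.6, 0.2, 0.3]
opening: 1.001
grip_force: 0.0
```

```bash
python3 - <<'E'
from h import *
o=arm.observe();p=o['tcp_pos'];d=p[:2]-[541.5,-447];print(p,o['ft_force'],o['opening'],'x',d@[.862,-.508],'y',d@[.508,.862])
E
```

```text
[ 541.40138847 -448.76973101   78.62477608] [-0.59506173  0.15414888  0.28827729] 1.0014506671013925 x 0.8140202099014395 y -1.575602785325572
```

Request:
{"name": "jog_arm", "arguments": {"motion": [[1, [0, 0, 3], 0], [-1, [0, 0, 0], 0], [-1, [0, 0, 0], 0], [-1, [0, 0, 0], 0], [-1, [0, 0, 0], 0], [-1, [0, 0, 0], 0], [-1, [0, 0, 0], 0], [-1, [0, 0, 0], 0], [-1, [0, 0, 0], 0], [-1, [0, 0, 0], 0], [-1, [0, 0, 0], 0], [-1, [0, 0, 0], 0]], "grip_force": 45}}

```text
clock: 16.0
tcp_pos: [540.8, -448.0, 73.7]
tcp_rot: [3.141, 0.0, 2.607]
ft_force: [2.3, 0.3, 0.8]
opening: 0.359
grip_force: 45.0
```

Request:
{"name": "jog_arm", "arguments": {"motion": [[-1, [0, 0, -5], 0], [-1, [0, 0, -5], 0], [-1, [0, 0, -5], 0], [-1, [0, 0, -5], 0], [-1, [0, 0, -5], 0], [-1, [0, 0, 0], 0]]}}

```text
clock: 16.6
tcp_pos: [540.7, -448.1, 99.6]
tcp_rot: [-3.141, 0.0, 2.607]
ft_force: [0.5, 1.3, 0.2]
opening: 0.363
grip_force: 44.9
```

Request:
{"name": "jog_arm", "arguments": {"motion": [[-1, [0, 0, -5], 0], [-1, [0, 0, -5], 0], [-1, [0, 0, -5], 0], [-1, [0, 0, -5], 0], [-1, [0, 0, -5], 0], [-1, [0, 0, 0], 0]]}}

```text
clock: 17.2
tcp_pos: [540.7, -448.2, 124.6]
tcp_rot: [-3.141, 0.0, 2.607]
ft_force: [-0.7, 0.3, 0.5]
opening: 0.364
grip_force: 44.9
```

Request:
{"name": "jog_arm", "arguments": {"motion": [[-1, [0, 0, -5], 0], [-1, [0, 0, -5], 0], [-1, [0, 0, -5], 0], [-1, [0, 0, -5], 0], [-1, [0, 0, -5], 0], [-1, [0, 0, 0], 0]]}}

```text
clock: 17.8
tcp_pos: [540.7, -448.2, 149.6]
tcp_rot: [-3.141, 0.001, 2.607]
ft_force: [-1.9, 0.4, 0.3]
opening: 0.363
grip_force: 44.9
```

Request:
{"name": "jog_arm", "arguments": {"motion": [[-1, [0, 0, -3], 0], [-1, [0, 0, -3], 0], [-1, [0, 0, 0], 0], [-1, [0, 0, 0], 0], [-1, [0, 0, 0], 0], [-1, [0, 0, 0], 0]]}}

```text
clock: 18.4
tcp_pos: [540.5, -447.8, 154.1]
tcp_rot: [3.141, -0.001, 2.607]
ft_force: [-0.3, -0.2, -7.5]
opening: 0.361
grip_force: 45.0
```

```bash
python3 - <<'E'
from h import *
n=snap('scene','n10.png');s=snap('side','s10.png')
print(arm.observe()['ft_force'],arm.observe()['tcp_pos'])
a,b=[cv2.imread(f'pics/{f}.png').astype(int) for f in('n9','n10')]
print(abs(a-b).sum(2)[180:270,245:345].reshape(9,10,10,10).mean((1,3)).round().astype(int))
# dark grip top/bottom in column through handle
im=b.max(2)
for z in (103,131,183,211): print(z,np.array(proj(n,[541.5,-447,z])).round(1))
print(im[135:230,300].tolist())
E
```

```text
[-0.76729618 -0.59150341 -8.08832378] [ 540.55956506 -447.93750831  154.3451213 ]
[[  6   6   6   8   7 102  17   6   6   6]
 [  7   7   6   7 100 297 125   7   6   6]
 [ 84  91  80 107 195 178 157  47   5   5]
 [  5   6  73 113 123  26 138  84  32   6]
 [  5   5  87 136  86  32 153 127  52   7]
 [ 53   9  59  81  95  63  46  44  28   7]
 [169 281 121 103  26  27  37  41  41   6]
 [  7  46 221 118  16  34  75  44  17   6]
 [  6   6  45  12  16  20  23   8   7   7]]
103 [300.  204.9]
131 [301.1 193.9]
183 [303.3 172.5]
211 [304.5 160.3]
[25, 20, 22, 17, 21, 23, 23, 20, 21, 30, 26, 19, 18, 15, 16, 18, 16, 16, 16, 18, 17, 17, 18, 15, 10, 12, 7, 12, 10, 12, 7, 14, 26, 19, 18, 23, 14, 22, 26, 20, 50, 76, 85, 87, 91, 91, 91, 96, 95, 96, 98, 99, 101, 101, 101, 102, 103, 102, 103, 103, 105, 105, 106, 107, 107, 108, 107, 106, 109, 107, 110, 108, 107, 74, 24, 11, 16, 53, 80, 86, 86, 84, 85, 83, 84, 83, 84, 83, 81, 96, 136, 126, 88, 80, 94]
```

```bash
cat > fit.py <<'E'
from h import *
from scipy.ndimage import map_coordinates as mc
def fit(cams,ims,z=101,r=95,arc=None):
    a=np.linspace(0,2*np.pi,180)
    gs=[]
    for im in ims:
        g=cv2.GaussianBlur(cv2.cvtColor(im,cv2.COLOR_BGR2GRAY).astype(np.float32),(0,0),1.0)
        gs.append(np.hypot(cv2.Sobel(g,5,1,0),cv2.Sobel(g,5,0,1)))
    best=[]
    for X in np.arange(500,550,2.):
        for Y in np.arange(-215,-165,2.):
            sc=0
            for c,g in zip(cams,gs):
                P=np.array([proj(c,[X+r*np.cos(t),Y+r*np.sin(t),z]) for t in a[::2]])
                sc+=np.minimum(mc(g,[P[:,1],P[:,0]],order=1),150).mean()
            best.append((sc,X,Y))
    best.sort(reverse=True); return best[:4]
E
python3 - <<'E'
from fit import *
import pickle
w,s,n=pickle.load(open('c1.pkl','rb'));I=lambda f:cv2.imread(f'pics/{f}.png')
for r in(93,95): print(r,'scene',fit([n],[I('n9')],r=r),'side',fit([s],[I('s9')],r=r),'both',fit([n,s],[I('n9'),I('s9')],r=r))
E
```

```text
93 scene [(np.float32(105.267265), np.float64(520.0), np.float64(-183.0)), (np.float32(105.22707), np.float64(520.0), np.float64(-185.0)), (np.float32(103.353386), np.float64(522.0), np.float64(-183.0)), (np.float32(103.02387), np.float64(522.0), np.float64(-185.0))] side [(np.float32(97.62885), np.float64(522.0), np.float64(-179.0)), (np.float32(96.26347), np.float64(522.0), np.float64(-189.0)), (np.float32(96.15468), np.float64(522.0), np.float64(-181.0)), (np.float32(95.98048), np.float64(522.0), np.float64(-187.0))] both [(np.float32(197.93216), np.float64(522.0), np.float64(-187.0)), (np.float32(197.73505), np.float64(524.0), np.float64(-187.0)), (np.float32(197.28683), np.float64(522.0), np.float64(-181.0)), (np.float32(195.62537), np.float64(522.0), np.float64(-189.0))]
95 scene [(np.float32(100.66008), np.float64(524.0), np.float64(-187.0)), (np.float32(100.64926), np.float64(526.0), np.float64(-187.0)), (np.float32(100.50354), np.float64(526.0), np.float64(-185.0)), (np.float32(100.00362), np.float64(524.0), np.float64(-185.0))] side [(np.float32(99.06961), np.float64(522.0), np.float64(-181.0)), (np.float32(97.73672), np.float64(524.0), np.float64(-181.0)), (np.float32(95.19275), np.float64(522.0), np.float64(-183.0)), (np.float32(94.36083), np.float64(520.0), np.float64(-181.0))] both [(np.float32(194.73944), np.float64(522.0), np.float64(-181.0)), (np.float32(191.69229), np.float64(520.0), np.float64(-183.0)), (np.float32(191.6094), np.float64(524.0), np.float64(-189.0)), (np.float32(191.15291), np.float64(524.0), np.float64(-181.0))]
```

Request:
{"name": "jog_arm", "arguments": {"motion": [[-1, [0, 0, -10], 0], [-1, [0, 0, -15], 0], [-1, [0, 0, -20], 0], [-1, [0, 0, -20], 0], [-1, [0, 0, -20], 0], [-1, [0, 0, -20], 0], [-1, [0, 0, -20], 0], [-1, [0, 0, -10], 0], [-1, [0, 0, 0], 0]]}}

```text
clock: 19.4
tcp_pos: [541.1, -448.5, 292.1]
tcp_rot: [-3.141, 0.004, 2.607]
ft_force: [1.3, -0.8, -8.0]
opening: 0.366
grip_force: 45.0
```

Request:
{"name": "jog_arm", "arguments": {"motion": [[-1, [3, 4, 0], 0], [-1, [6, 9, 0], 0], [-1, [8, 12, 0], 0], [-1, [8, 12, 0], 0], [-1, [8, 12, 0], 0], [-1, [8, 12, 0], 0], [-1, [8, 12, 0], 0], [-1, [8, 12, 0], 0], [-1, [8, 12, 0], 0], [-1, [8, 12, 0], 0], [-1, [8, 12, 0], 0], [-1, [8, 12, 0], 0]]}}

```text
clock: 20.6
tcp_pos: [531.8, -287.1, 289.7]
tcp_rot: [3.142, 0.0, 2.607]
ft_force: [0.2, -0.0, -7.5]
opening: 0.361
grip_force: 45.0
```

Request:
{"name": "jog_arm", "arguments": {"motion": [[-1, [8, 11.5, 0], 0], [-1, [8, 11.5, 0], 0], [-1, [8, 11.5, 0], 0], [-1, [8, 11.5, 0], 0], [-1, [8, 11.5, 0], 0], [-1, [7, 10, 0], 0], [-1, [6, 8, 0], 0], [-1, [4.5, 6, 0], 0], [-1, [3, 4, 0], 0], [-1, [0, 0, 0], 0], [-1, [0, 0, 0], 0], [-1, [0, 0, 0], 0]]}}

```text
clock: 21.8
tcp_pos: [523.4, -184.3, 289.6]
tcp_rot: [-3.141, 0.0, 2.606]
ft_force: [-0.1, -0.1, -7.7]
opening: 0.363
grip_force: 45.0
```

```bash
python3 - <<'E'
from h import *
o=arm.observe();print(o['tcp_pos'],o['tcp_rot'],o['ft_force'],o['wrist_torque'],o['opening'])
n=snap('scene','n11.png');s=snap('side','s11.png');w=wcam('w11.png')
import pickle;pickle.dump((n,s,w),open('c11.pkl','wb'))
# basket silhouette edges in scene+side relative to image before (n9/s9)
for f,b,cam in(('n11','n9',n),('s11','s9',s)):
    d=abs(cv2.imread(f'pics/{f}.png').astype(int)-cv2.imread(f'pics/{b}.png').astype(int)).sum(2)
    X=o['tcp_pos'][:2]; 
    for z in(138,174,205):
        u,v=proj(cam,[*X,z]); e=[proj(cam,[*(X+72*np.array(q)),z]) for q in((1,0),(-1,0),(0,1),(0,-1))]
        row=d[int(round(v))]; idx=np.where(row>60)[0]; print(f,z,(round(u),round(v)),'diff',idx.min() if len(idx) else None,idx.max() if len(idx) else None,np.round([q[0] for q in e]))
E
```

```text
[ 523.41796527 -184.26576776  289.60367887] [-3.14146788e+00  8.04283412e-05  2.60638399e+00] [-0.1069476  -0.09715988 -7.74792903] [ 0.04088133 -0.07782113 -0.00279546] 0.36282168527069886
n11 138 (196, 162) diff 164 273 [214. 176. 172. 221.]
n11 174 (195, 148) diff 163 280 [214. 175. 171. 221.]
n11 205 (195, 136) diff 161 281 [213. 174. 170. 221.]
s11 138 (275, 212) diff 238 314 [237. 314. 277. 274.]
s11 174 (275, 195) diff 235 315 [236. 315. 277. 274.]
s11 205 (275, 180) diff 235 316 [235. 316. 277. 274.]
```

Request:
{"name": "jog_arm", "arguments": {"motion": [[-1, [0, 0, 5], 0], [-1, [0, 0, 8], 0], [-1, [0, 0, 8], 0], [-1, [0, 0, 8], 0], [-1, [0, 0, 8], 0], [-1, [0, 0, 8], 0], [-1, [0, 0, 5], 0], [-1, [0, 0, 0], 0]]}}

```text
clock: 22.75
tcp_pos: [523.0, -183.7, 238.8]
tcp_rot: [-3.141, -0.001, 2.607]
ft_force: [-0.6, 0.5, -7.9]
opening: 0.359
grip_force: 45.0
```

```bash
python3 - <<'E'
from fit import *
o=arm.observe();print(o['tcp_pos'],o['ft_force'])
n=snap('scene','n12.png');s=snap('side','s12.png');I=lambda f:cv2.imread(f'pics/{f}.png')
for f,b in(('s12','s9'),('n12','n9')):
  cam=s if f[0]=='s' else n
  d=abs(I(f).astype(int)-I(b).astype(int)).sum(2)
  for z in(110,130,150):
    u,v=proj(cam,[523,-184,z]); i=np.where(d[int(round(v))]>60)[0]; print(f,z,round(u),i.min(),i.max())
E
```

```text
[ 523.04815544 -183.7071462   238.77675393] [-0.55588221  0.48087689 -7.91110471]
s12 110 276 227 333
s12 130 276 270 317
s12 150 276 233 314
n12 110 196 158 226
n12 130 196 164 228
n12 150 196 163 279
```

Request:
{"name": "jog_arm", "arguments": {"motion": [[-1, [0, 0, 5], 0], [-1, [0, 0, 8], 0], [-1, [0, 0, 8], 0], [-1, [0, 0, 8], 0], [-1, [0, 0, 8], 0], [-1, [0, 0, 8], 0], [-1, [0, 0, 8], 0], [-1, [0, 0, 6], 0], [-1, [0, 0, 4], 0], [-1, [0, 0, 1], 0], [-1, [0, 0, 0], 0], [-1, [0, 0, 0], 0]]}}

```text
clock: 24.05
tcp_pos: [523.6, -183.9, 176.0]
tcp_rot: [3.142, 0.001, 2.607]
ft_force: [-0.6, 0.4, -9.0]
opening: 0.36
grip_force: 45.0
```

Request:
{"name": "jog_arm", "arguments": {"motion": [[-1, [0, 0, 0], 0], [-1, [0, 0, 0], 0], [-1, [0, 0, 0], 0], [-1, [0, 0, 0], 0], [-1, [0, 0, 0], 0]]}}

```text
clock: 24.55
tcp_pos: [523.4, -183.9, 175.7]
tcp_rot: [3.142, 0.0, 2.607]
ft_force: [-0.1, -0.7, -7.8]
opening: 0.361
grip_force: 45.0
```

```bash
python3 - <<'E'
from fit import *
o=arm.observe();print(o['tcp_pos'],o['ft_force'],o['wrist_torque'])
n=snap('scene','n13.png');s=snap('side','s13.png');I=lambda f:cv2.imread(f'pics/{f}.png')
for f,b,cam in(('s13','s9',s),('n13','n9',n)):
  d=abs(I(f).astype(int)-I(b).astype(int)).sum(2)>60
  # pot moved? outer wall patches; and basket extent at rim height (row of lid level z=93)
  for z in(95,100): 
    u,v=proj(cam,[523,-184,z]); i=np.where(d[int(round(v)),int(u)-70:int(u)+70])[0]+int(u)-70; print(f,z,round(u),i.min(),i.max())
  u,v=proj(cam,[523,-184,101]); c0=[proj(cam,[523+95*np.cos(t),-184+95*np.sin(t),40]) for t in np.linspace(0,6.28,60)]
  print('wall diff',np.mean([d[int(q),int(p)] for p,q in c0 if 0<=int(q)<384]))
  print([fit([cam],[I(f)],r=r)[0] for r in(93,95)])
E
```

```text
[ 523.3929835  -183.86806134  175.67579206] [-0.08361171 -0.6647095  -7.76709621] [ 0.07889878 -0.04610304 -0.01193508]
s13 95 276 224 339
s13 100 276 225 338
wall diff 0.26666666666666666
[(np.float32(101.77266), np.float64(526.0), np.float64(-183.0)), (np.float32(100.512985), np.float64(528.0), np.float64(-181.0))]
n13 95 197 156 227
n13 100 197 156 225
wall diff 0.31666666666666665
[(np.float32(101.76599), np.float64(524.0), np.float64(-181.0)), (np.float32(109.53081), np.float64(520.0), np.float64(-187.0))]
```

```bash
python3 -c "
from rig import arm
print(arm.job_done())"
```

```text
the job is handed in; nothing more can be done
None
```

The job is handed in, with no verdict returned: the lid clicked shut on the second try (the first passed over it), the handle is fully out, and the gripper still holds the basket upright and centred in the pot to within a few mm. By measurement it hangs about 16 mm above the pot's bottom with its full weight on the arm, so it is not touching the pot; I did not re-check the eggs, shaker or timer at the end.

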